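Close the buried isolating valve with the T-key

TASK

Close the gas manifold's isolating valve: take the T-key from its stand, lower it down the valve well, feel for the square stem at the bottom until the key drops fully home on it, and turn it clockwise (seen from above) up to the closed stop. Do it with a light hand, neither leaning hard on the stem nor forcing it at the stop, then put the key back upright in its stand and leave the vial, beaker and dish where they are.

Things in the scene. Friction and masses are not known exactly. Their poses are not given: they have to be found in the camera images.
- manifold: grey and aluminium gas manifold, fixed: base block 110 x 85 x 24 mm with brass fittings, and on it a grey upright tube, 48 mm outside, flared to 62 mm at its top, 126 mm above the bench: the valve well, with a sprung square stem at its bottom. Origin on the well's axis, on the bench; z up. The key must never bear on the manifold or its stem with more than 30 N
- well_mouth (a point): centre of the well's open mouth, 126 mm above the bench, on the axis of well and stem; axes as the manifold's. The well is round and upright, 34 mm inside (48 mm at the flared mouth)
- stem_rest (a point): point where the top of the brass stem rests, 80 mm below the mouth; a fixed point with the manifold's axes, NOT turned with the stem. Stem: vertical, square, 14 mm across flats, 20 mm long, its top 1.5 mm bevelled to 11 mm. How its flats face at the start is unknown: turned from the manifold's x axis by anything from 0.15 to 1.4 rad counter-clockwise (from above)
- key_home (a point): point 90 mm below the mouth, on the axis: the key is fully home with its lower end here or up to 4 mm deeper. The stem is sprung downward: it yields 6 mm (1.5 N at first, 12 N at 6 mm, then solid). A key not lined up stops 80 to 88 mm below the mouth; lined up within about 0.07 rad, the stem springs up into the key's socket and the pressing force vanishes
- stem_turn (a joint): turn of the valve in rad, 0 open, 0.8 closed stop; grows as the stem is turned clockwise seen from above; starts at 0 to 0.15; stays where left. Turning takes 0.06 N m. The slender stem twists 0.1 rad per 0.05 N m, so its square runs 0.12 rad ahead of this value, and at the stop the torque climbs by 0.05 N m per 0.1 rad; above 0.22 N m the contact force gets too high
- stand: grey plastic block 80 x 80 x 60 mm, fixed, that holds the key; origin under its centre on the bench, z up. In its top is a square socket, 25 mm wide with bevelled edge, 50 mm deep (floor 10 mm above the bench), sides parallel to the block's
- key: steel T-key, about 250 g, upright in the stand, 158 mm long. Origin at the middle of its open lower end, z up the shank, x along the cross bar. Lower end: square head 22 mm across, 30 mm long, with a square socket 15 mm wide, 14 mm deep, open below, flats parallel to x and y; above it a round shank of 12 mm diameter
- key_bar (a point): centre of the key's cross bar (grip it here), 150 mm above the key's lower end; bar 90 mm along x, 12 mm wide in y, 16 mm high, with red ends; axes as the key's
- vial: small glass vial with white cap, 21 mm across, 44 mm high, standing on the bench; origin at its underside
- beaker: steel beaker, 85 mm across, 108 mm high, standing on the bench; origin at its underside
- dish: clear sample dish, 56 mm across, 12 mm high, lying on the bench; origin at its underside
Mind the look-alikes: they are no part of the job. Leave any purple or red look-alike of the stand alone.

How it is judged:
On the way, in this order (a step that is already met when the one before it is completed fails the run):
1. the key stands fully home on the square stem at the bottom of the well (its lower end 90 mm or more below the mouth) (z of key in the frame of well_mouth below -0.0895 m and horizontal distance between key and well_mouth below 0.005 m), for 0.1 s.
2. the stem is turned clockwise to its closed stop, by the key standing on it (value of joint stem_turn above 0.76 rad and z of key in the frame of well_mouth below -0.084 m and horizontal distance between key and well_mouth below 0.005 m), for 0.1 s.
At the end, for the whole second after the job is handed in: the valve is closed (stem within 0.06 rad of its closed stop) and the key stands released and at rest, upright (within 0.12 rad), at the bottom of the socket of its stand (lower end within 4 mm of the socket's floor) (value of joint stem_turn above 0.74 rad and horizontal distance between key and stand below 0.008 m and z of key in the frame of stand below 0.014 m and angle between key's own z axis and vertical below 0.12 rad and linear speed of key below 0.02 m/s); the robot touches nothing.
It fails at once if the key bears on the manifold or its stem with more than 30 N (contact force between key and manifold above 30 N).
It fails at once if the vial is shifted by more than 20 mm or tipped (distance of vial from where it was at the start of the episode above 0.02 m or angle between vial's own z axis and vertical above 0.3 rad).
It fails at once if the beaker is shifted by more than 20 mm or tipped (distance of beaker from where it was at the start of the episode above 0.02 m or angle between beaker's own z axis and vertical above 0.3 rad).
It fails at once if the dish is shifted by more than 20 mm (distance of dish from where it was at the start of the episode above 0.02 m).
It also fails if it takes over 64 s, if anything falls off the work surface, if the arm or the gripper's body presses on something with over 40 N, if the wrist force passes 120 N, or if a joint passes its speed limit or range.

ROBOT

A 6-joint arm with a two-finger parallel gripper is mounted at the origin on a cart in front of the work surface, level with it; the furniture and walls round the work are solid. World frame = base frame: x ahead of the robot, y to its left, z up, the work surface at z = 0. Lengths are in m, angles in rad, forces in N, time in s.
With the tool pointing down it reaches from about 0.375 to 0.975 m from the base axis. Payload 3.8 kg.
Tool frame: the origin (TCP) lies at the very end of the fingers, on their centre line; the grasp point (between the pads) lies 19 mm behind it; z points along the fingers, y is the direction in which the jaws open and shut (so a half turn about z gives the same grasp; the last joint's range is limited). The gripper opens to 85 mm and grips with 20 to 120 N. Pads are 22 mm wide; open, the fingers measure 114 mm over their backs; the gripper's body (76 mm by 85 mm) begins 54 mm behind the grasp point. The pads swing forward as they close: fully open they stand 13 mm farther back than shut.
Start: joints at [1.165, 0.264, 1.604, -0, 1.274, -0.037], TCP at [0.243, 0.63, 0.231] pointing down, gripper open.
Joint ranges: [-2.63, 2.63], [-0.94, 2.18], [0.31, 2.57], [-1.31, 4.45], [0, 2.66], [-2.55, 2.55]. Speed limits (rad/s): [2.57, 2.57, 3.14, 3.14, 3.14, 3.14].

INTERFACE

Orientations are given as a rotation vector (axis times angle).
In Python, from workcell import bot gives the robot as it stands.
- The arm moves only by the tool jog_arm, never from a script. Its argument "plan" is a list of rows, each an object of numbers: "claw": the closure, from 0 (fully open) to 1 (shut); "x", "y", "z": the shift along the tool's x, y, z in m; "turn": the turn about the tool's z in degrees. In form: [{"claw": .., "x": .., "y": .., "z": .., "turn": ..}, ...]. A call has 1 to 10 rows; each row shifts and turns the commanded pose from where the row before left it, along the tool's axes as they then stand; what a row does not reach is not made up. A row lasts 1/8 s, in which the tool goes at most 62.5 mm and 10.7 degrees, less where a joint would pass 70% of its speed; a pose out of reach is approached as far as the arm can. A call is refused whole if a number of a shift passes 0.0625 or a number of a turn 10.7, either way. A call with a gripper value outside its range is refused whole. The fingers move at their own pace and stop on an object; "newtons" is the grip in N (left out, the last holds). Time passes only in rows, so rows that do not move let the fingers close. It gives the time, the measured TCP pose, the force and the opening at its end, in the units of the state.
- bot.read_state(): the state, without advancing time (a new reading comes with each control period).
- bot.read_camera(name): name is "scene" or "top" or "wrist"; returns the picture (480x640x3 uint8, red, green, blue); there is no depth.
- bot.camera_params(name): a dict with "fx", "fy", "cx", "cy" (pixels), "world_to_cam" (4x4, takes a point from world to camera coordinates). Camera axes: x right, y up, looking along -z (the intrinsics and any distortion apply to the point x, -y, -z); pixel columns grow to the right and rows downward; lengths in m; the calibration is good to about 2 mm. A picture is of the moment at which its call begins: read the wrist's pose just before it. camera_params takes no time and is no camera call; for the wrist camera it gives the pose at the moment of the call.
- bot.finish_job(): hands the job in, once; it reports no verdict.
The state is a dict: "time": time; "q": joint angles; "joint_vel": joint speeds; "joint_torque": joint torques, N m; "tool_pos": TCP position; "tcp_rot": TCP orientation; "wrist_force": force on the tool from outside, world axes, zero at the start; "torque": the same for the moment, N m; "width": opening from 0.0 (shut) to 1.0 (fully open).
Only numpy, scipy, OpenCV 4.12 (cv2) and the standard library are available. Lean on these libraries where they do the work, as an engineer would, in place of code of your own. Each camera call takes 0.05 s, during which the arm holds its last target. There are 200 camera calls.

## Working session

There is one attempt and no reset: what is moved stays moved. The work goes in short steps, Python scripts to look and compute and a tool call to move; the robot and the scene stay as the last step left them, time stands still between calls to the robot, and variables do not carry over. Pictures are saved under pics/ and viewed, about 8 in all and at most 12, crops included, and the job is handed in when it is done.

Besides the shell and the picture viewer there is one more tool, called after "Emit:" as name(argument=value, ...) on one line, values as JSON. jog_arm: Moves the arm, as the interface text tells. Its arguments: {"type":"object","properties":{"plan":{"type":"array","items":{"type":"object","properties":{"claw":{"type":"number"},"x":{"type":"number"},"y":{"type":"number"},"z":{"type":"number"},"turn":{"type":"number"}}}},"newtons":{"type":"number"}},"required":["plan"]}

```bash
mkdir -p pics; python3 - <<'E'
from workcell import bot
import cv2,numpy as np
for n in("scene","top"):
    im=bot.read_camera(n); cv2.imwrite(f"pics/{n}0.png",im[:,:,::-1])
    p=bot.camera_params(n); print(n,{k:np.round(v,4).tolist() if not isinstance(v,str) else v for k,v in p.items()})
s=bot.read_state(); print(s)
E
```

```text
scene {'fx': 443.5127, 'fy': 443.5127, 'cx': 326.4543, 'cy': 246.549, 'world_to_cam': [[0.7318, -0.6815, 0.0103, -0.4199], [0.3565, 0.3957, 0.8464, -0.2567], [-0.5809, -0.6157, 0.5325, -0.8893], [0.0, 0.0, 0.0, 1.0]]}
top {'fx': 613.3747, 'fy': 613.3747, 'cx': 323.4041, 'cy': 237.8643, 'world_to_cam': [[0.0161, -0.9998, -0.0111, -0.1095], [0.9951, 0.015, 0.098, -0.4824], [-0.0978, -0.0126, 0.9951, -1.3692], [0.0, 0.0, 0.0, 1.0]]}
{'time': 0.1, 'q': array([ 1.16508730e+00,  2.64698562e-01,  1.60526374e+00, -7.50334024e-06,
        1.27371773e+00, -3.68968112e-02]), 'joint_vel': array([ 0.00090618, -0.00068702, -0.00328462, -0.00162871,  0.00022738,
       -0.00142016]), 'joint_torque': array([ 1.95609377e-04, -5.16704285e+01, -3.68591738e+01, -8.51860841e-05,
        6.19570681e-03, -1.87640921e-05]), 'tool_pos': array([0.24307658, 0.62898523, 0.23005835]), 'tcp_rot': array([-0.57596462, -3.08788346,  0.00320089]), 'wrist_force': array([ 0.9969602 , -0.20824305, -1.20864295]), 'torque': array([-0.07853108, -0.02532626, -0.00708149]), 'width': 1.0030830106558715}
```

View pics/top0.png

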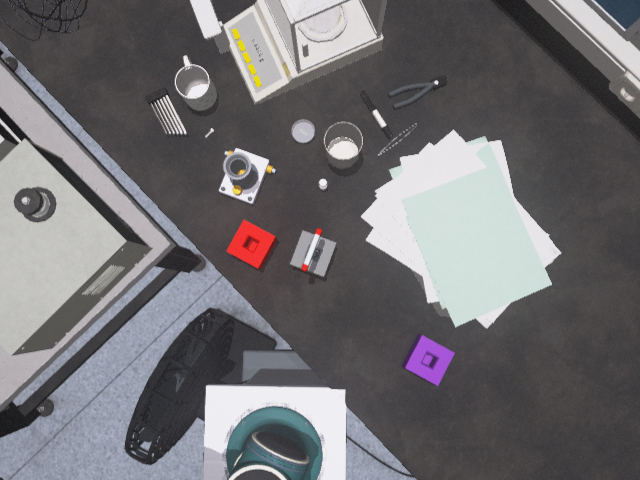

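View pics/scene0.png

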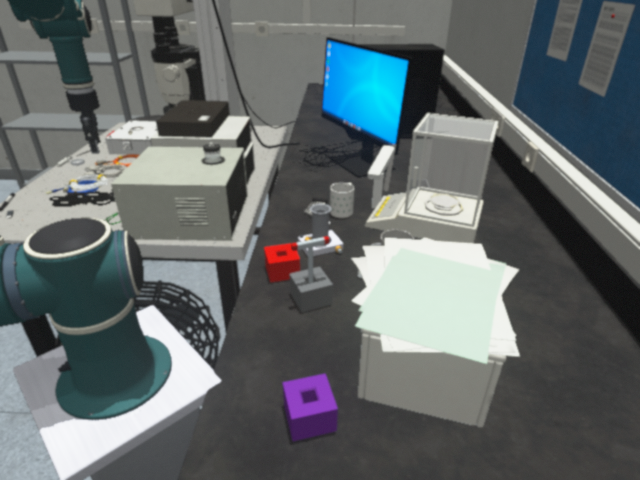

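The top view shows three stands. The grey one at (313,253) holds the T-key. The red one at (251,245) and the purple one at (429,360) are empty look-alikes to be left alone. The manifold is at (243,175), the vial at (323,184), the beaker at (343,148) and the dish at (303,131). I'll confirm this in one enlarged crop.

```bash
python3 - <<'E'
import cv2
im=cv2.imread("pics/top0.png")
cv2.imwrite("pics/crop1.png",cv2.resize(im[120:285,205:365],None,fx=4.8,fy=3.6*4.8/3.6*0.75,interpolation=cv2.INTER_CUBIC) if 0 else cv2.resize(im[135:285,205:365],None,fx=4,fy=4,interpolation=cv2.INTER_CUBIC))
E
```

```text
(no output)
```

View pics/crop1.png

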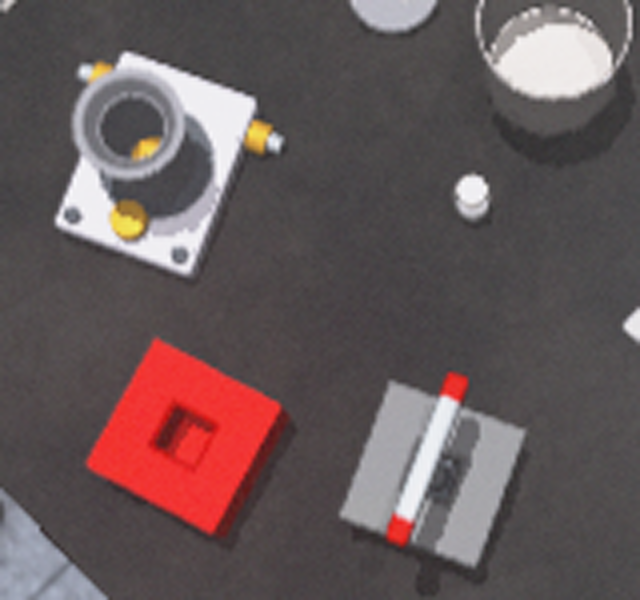

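The crop shows the grey stand with the T-key. Its top corners are at crop (390,380), (527,430), (477,567) and (340,517), and the bar ends are at (456,380) and (400,530). The well mouth is centred at (130,124), with the brass stem just visible inside at (150,150).

```bash
cat > h.py <<'E'
from workcell import bot
import cv2,numpy as np
from scipy.spatial.transform import Rotation as R
def ray(p,u,v,z):
    T=np.array(p["world_to_cam"]);Rm=T[:3,:3];c=-Rm.T@T[:3,3]
    d=Rm.T@np.array([(u-p["cx"])/p["fx"],-(v-p["cy"])/p["fy"],-1.])
    return c+d*(z-c[2])/d[2]
def proj(p,X):
    T=np.array(p["world_to_cam"]);q=T[:3,:3]@np.array(X)+T[:3,3]
    return np.array([p["cx"]-p["fx"]*q[0]/q[2],p["cy"]+p["fy"]*q[1]/q[2]])
def togo(x,y,z,ang=None):
    "tool-frame shift to world target; ang = wanted world yaw of tool x axis"
    s=bot.read_state();Rm=R.from_rotvec(s["tcp_rot"]).as_matrix()
    yaw=np.arctan2(Rm[1,0],Rm[0,0])
    print("tool-axes",np.round(Rm,3).tolist(),"yaw",round(yaw,4))
    print("shift",np.round(Rm.T@(np.array([x,y,z])-s["tool_pos"]),4))
    if ang is not None: print("turn deg (tool z down: -)",np.degrees((yaw-ang+np.pi/2)%np.pi-np.pi/2))
E
python3 - <<'E'
from h import *
p=bot.camera_params("top")
f=lambda x,y,z:ray(p,205+x/4-.375,135+y/4-.375,z)
S=[f(*c,.06) for c in((390,380),(527,430),(477,567),(340,517))]
print("stand",np.mean(S,0),[np.degrees(np.arctan2(*(S[(i+1)%4]-S[i])[1::-1]))for i in range(4)],[np.linalg.norm(S[(i+1)%4]-S[i]) for i in range(4)])
a,b=f(456,378,.168),f(400,532,.168);print("bar",a,b,(a+b)/2,np.degrees(np.arctan2(*(a-b)[1::-1])),np.linalg.norm(a-b))
print("well",f(130,124,.126))
M=[f(*c,.024) for c in((125,55),(257,97),(190,270),(55,222))]
print("man",np.mean(M,0),[np.degrees(np.arctan2(*(M[(i+1)%4]-M[i])[1::-1]))for i in range(4)],[np.linalg.norm(M[(i+1)%4]-M[i]) for i in range(4)])
m=(a+b)/2;togo(m[0],m[1],.30,np.arctan2(*(a-b)[1::-1]))
w=bot.camera_params("wrist");print(w)
s=bot.read_state();Rm=R.from_rotvec(s["tcp_rot"]).as_matrix();T=w["world_to_cam"];print("cam in tool",Rm.T@(-T[:3,:3].T@T[:3,3]-s["tool_pos"]),T[:3,:3]@Rm)
E
```

```text
stand [ 0.44666795 -0.08005925  0.06      ] [np.float64(-109.27074215234795), np.float64(160.8421432154691), np.float64(70.87960091421469), np.float64(-18.856680062827632)] [np.float64(0.08068983472028568), np.float64(0.08037547199928564), np.float64(0.0802660841496927), np.float64(0.08058803686039002)]
bar [ 0.4875331  -0.09382406  0.168     ] [ 0.40873361 -0.06681948  0.168     ] [ 0.44813336 -0.08032177  0.168     ] -18.916588725984962 0.08329829776281553
well [0.62570908 0.08288863 0.126     ]
man [0.6266171  0.08296267 0.024     ] [np.float64(-107.08618748687061), np.float64(160.49022994523258), np.float64(71.16964817572935), np.float64(-20.791907268090508)] [np.float64(0.08029938848057303), np.float64(0.1072023892553592), np.float64(0.08257860864683057), np.float64(0.10481222109778948)]
tool-axes [[-0.933, 0.361, -0.001], [0.361, 0.933, -0.002], [0.0, -0.002, -1.0]] yaw 2.7728
shift [-0.447  -0.5878 -0.0687]
turn deg (tool z down: -) -2.2146726501077842
{'fx': 401.2107372706537, 'fy': 401.2107372706537, 'cx': 321.87762927304374, 'cy': 242.20160863266432, 'world_to_cam': array([[ 0.3610294 ,  0.93255366, -0.00120148, -0.67324229],
       [-0.88484032,  0.34215023, -0.31621326,  0.03987374],
       [-0.29447474,  0.1152254 ,  0.94868737, -0.37883802],
       [ 0.        ,  0.        ,  0.        ,  1.        ]])}
cam in tool [ 0.08157594 -0.00088061 -0.14113298] [[-5.61786954e-04  9.99999451e-01 -8.84775148e-04]
 [ 9.48666037e-01  8.12784006e-04  3.16278499e-01]
 [ 3.16279045e-01 -6.61674999e-04 -9.48665973e-01]]
```

Emit:
jog_arm(plan=[{"claw": 0,"x": 0,"y": -0.03,"z": -0.04,"turn": -1},{"claw": 0,"x": -0.034,"y": -0.046,"z": -0.02,"turn": -1.2},{"claw": 0,"x": -0.036,"y": -0.046},{"claw": 0,"x": -0.036,"y": -0.046},{"claw": 0,"x": -0.036,"y": -0.046},{"claw": 0,"x": -0.036,"y": -0.046},{"claw": 0,"x": -0.036,"y": -0.046},{"claw": 0,"x": -0.036,"y": -0.046},{"claw": 0,"x": -0.036,"y": -0.046},{"claw": 0,"x": -0.036,"y": -0.046}])

```text
schema error: expected keys claw, x, y, z, turn
```

```bash
python3 -c "
from h import *
togo(.447,-.080,.27,np.radians(161))"
```

```text
tool-axes [[-0.933, 0.361, -0.001], [0.361, 0.933, -0.002], [0.0, -0.002, -1.0]] yaw 2.7728
shift [-0.4458 -0.5879 -0.0387]
turn deg (tool z down: -) -2.131261376092748
```

Emit:
jog_arm(plan=[{"claw": 0,"x": 0,"y": -0.03,"z": -0.04,"turn": -1},{"claw": 0,"x": -0.034,"y": -0.046,"z": -0.02,"turn": -1.2},{"claw": 0,"x": -0.036,"y": -0.046,"z": 0,"turn": 0},{"claw": 0,"x": -0.036,"y": -0.046,"z": 0,"turn": 0},{"claw": 0,"x": -0.036,"y": -0.046,"z": 0,"turn": 0},{"claw": 0,"x": -0.036,"y": -0.046,"z": 0,"turn": 0},{"claw": 0,"x": -0.036,"y": -0.046,"z": 0,"turn": 0},{"claw": 0,"x": -0.036,"y": -0.046,"z": 0,"turn": 0},{"claw": 0,"x": -0.036,"y": -0.046,"z": 0,"turn": 0},{"claw": 0,"x": -0.036,"y": -0.046,"z": 0,"turn": 0}])

```text
time: 1.35
tool_pos: [0.4016, 0.1034, 0.2911]
tcp_rot: [0.516, 3.099, 0.0]
wrist_force: [1.1, 0.8, 0.4]
width: 1.006
```

```bash
python3 -c "
from h import *
togo(.447,-.080,.27,np.radians(161))"
```

```text
tool-axes [[-0.946, 0.324, 0.0], [0.324, 0.946, 0.0], [-0.0, 0.0, -1.0]] yaw 2.8115
shift [-0.1024 -0.1588  0.0211]
turn deg (tool z down: -) 0.08445620433693024
```

Emit:
jog_arm(plan=[{"claw": 0,"x": -0.0256,"y": -0.0397,"z": 0.005,"turn": 0},{"claw": 0,"x": -0.0256,"y": -0.0397,"z": 0.005,"turn": 0},{"claw": 0,"x": -0.0256,"y": -0.0397,"z": 0.005,"turn": 0},{"claw": 0,"x": -0.0256,"y": -0.0397,"z": 0.005,"turn": 0},{"claw": 0,"x": 0,"y": 0,"z": 0,"turn": 0}])

```text
time: 1.98
tool_pos: [0.4467, -0.0808, 0.2702]
tcp_rot: [-0.524, -3.096, 0.001]
wrist_force: [-0.3, 0.1, -0.3]
width: 0.998
```

```bash
python3 -c "
from h import *
p=bot.camera_params('wrist');np.save('w1.npy',p,allow_pickle=True)
im=bot.read_camera('wrist');cv2.imwrite('pics/w1.png',im[:,:,::-1])
print(proj(p,[.447,-.08,.168]))
togo(.447,-.080,.141,np.radians(161))"
```

```text
[324.36382022 243.21113216]
tool-axes [[-0.945, 0.328, -0.002], [0.328, 0.945, 0.001], [0.002, 0.0, -1.0]] yaw 2.8079
shift [-0.001  -0.0006  0.1295]
turn deg (tool z down: -) -0.11835566127711536
```

View pics/w1.png

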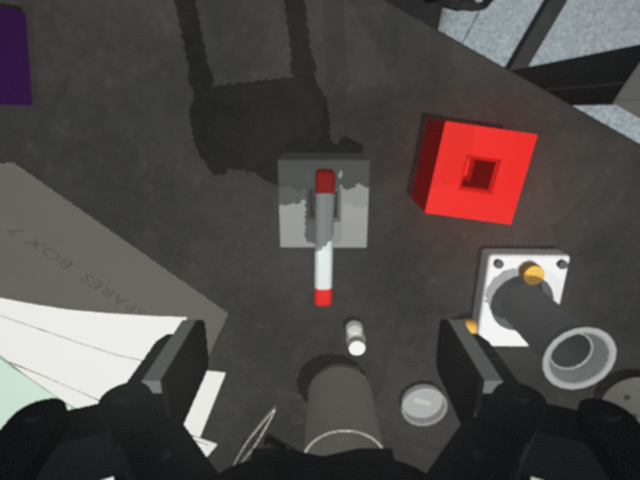

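The bar runs from (325,170) to (323,305) and is centred under the tool at column 324, over the grey stand. I'll descend and grip.

Emit:
jog_arm(plan=[{"claw": 0,"x": -0.001,"y": -0.0006,"z": 0.03,"turn": 0},{"claw": 0,"x": 0,"y": 0,"z": 0.04,"turn": 0},{"claw": 0,"x": 0,"y": 0,"z": 0.04,"turn": 0},{"claw": 0,"x": 0,"y": 0,"z": 0.0195,"turn": 0},{"claw": 1,"x": 0,"y": 0,"z": 0,"turn": 0},{"claw": 1,"x": 0,"y": 0,"z": 0,"turn": 0},{"claw": 1,"x": 0,"y": 0,"z": 0,"turn": 0},{"claw": 1,"x": 0,"y": 0,"z": 0,"turn": 0},{"claw": 1,"x": 0,"y": 0,"z": 0,"turn": 0},{"claw": 1,"x": 0,"y": 0,"z": 0,"turn": 0}], newtons=60)

```text
time: 3.28
tool_pos: [0.4487, -0.0795, 0.143]
tcp_rot: [0.516, 3.097, -0.0]
wrist_force: [-0.6, -0.4, 5.8]
width: 0.124
```

Emit:
jog_arm(plan=[{"claw": 1,"x": 0,"y": 0,"z": -0.01,"turn": 0},{"claw": 1,"x": 0,"y": 0,"z": -0.025,"turn": 0},{"claw": 1,"x": 0,"y": 0,"z": -0.035,"turn": 0},{"claw": 1,"x": 0,"y": 0,"z": -0.035,"turn": 0},{"claw": 1,"x": 0,"y": 0,"z": -0.035,"turn": 0},{"claw": 1,"x": 0,"y": 0,"z": -0.03,"turn": 0},{"claw": 1,"x": 0,"y": 0,"z": 0,"turn": 0}])

```text
time: 4.15
tool_pos: [0.4489, -0.0794, 0.3142]
tcp_rot: [0.516, 3.094, -0.0]
wrist_force: [-0.4, -1.6, -2.4]
width: 0.13
```

```bash
python3 -c "
from h import *
p=bot.camera_params('wrist')
im=bot.read_camera('wrist');cv2.imwrite('pics/w2.png',im[:,:,::-1])
print(bot.read_state()['wrist_force'])
togo(.6257,.083,.311,np.radians(161))"
```

```text
[-0.59087736  0.56877699 -3.46929207]
tool-axes [[-0.946, 0.325, 0.001], [0.325, 0.946, -0.0], [-0.001, 0.0, -1.0]] yaw 2.8111
shift [-0.1156  0.2111  0.0011]
turn deg (tool z down: -) 0.0642381389457736
```

View pics/w2.png

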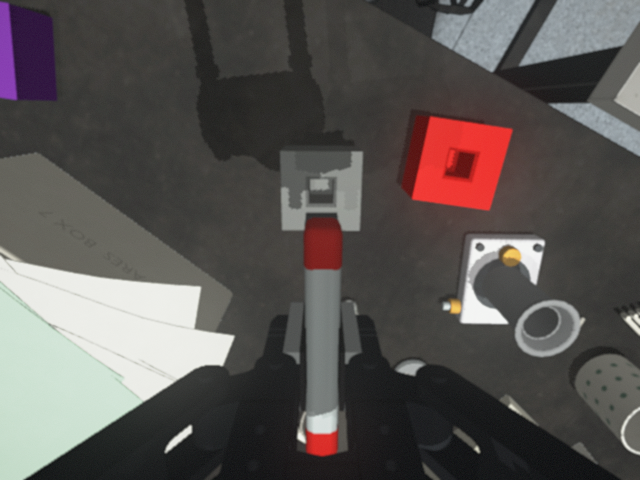

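The key is lifted and still gripped, with bar ends at about (323,220) and (322,453). The stand socket is at about (321,190) and the well mouth at (549,328). I'll compute positions from this view.

```bash
python3 -c "
from h import *
p=bot.camera_params('wrist');s=bot.read_state();Rm=R.from_rotvec(s['tcp_rot']).as_matrix()
for u,v in((323,218),(322,454)): print('bar end tool',Rm.T@(ray(p,u,v,s['tool_pos'][2]+.027)-s['tool_pos']))
print('well',ray(p,549,328,.126),'proj',proj(p,[.6257,.083,.126]))
print('stand', np.mean([ray(p,*c,.06) for c in((281,150),(363,150),(361,231),(281,230))],0),'socket',ray(p,321,191,.06),proj(p,[.4467,-.08,.06]))
im=cv2.imread('pics/w2.png');
cv2.imwrite('pics/c2.png',np.hstack([cv2.resize(im[290:365,500:600],None,fx=4,fy=4,interpolation=2),cv2.resize(im[140:240,270:370],(300,300),interpolation=2)]))
"
```

```text
bar end tool [ 0.05104093 -0.00047966 -0.02704876]
bar end tool [-0.03776371 -0.00081506 -0.02696419]
well [0.62153422 0.08301187 0.126     ] proj [549.68189698 331.73478624]
stand [ 0.44453157 -0.07895123  0.06      ] socket [ 0.44385505 -0.0792391   0.06      ] [321.2086522  193.92548213]
```

View pics/c2.png

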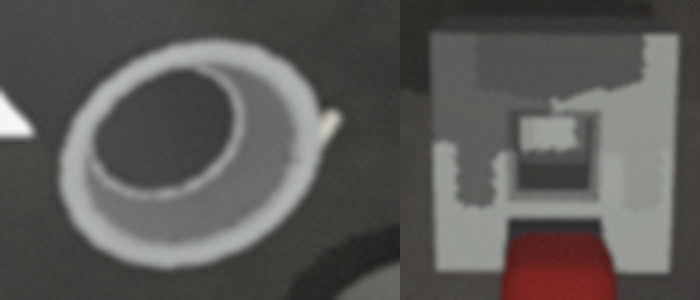

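```bash
python3 -c "
from h import *
togo(.703,.0565,.300)"
```

```text
tool-axes [[-0.946, 0.325, 0.001], [0.325, 0.946, -0.0], [-0.001, 0.0, -1.0]] yaw 2.8111
shift [-0.1973  0.2111  0.0122]
```

Emit:
jog_arm(plan=[{"claw": 1,"x": -0.02,"y": 0.021,"z": 0,"turn": 0},{"claw": 1,"x": -0.0355,"y": 0.038,"z": 0,"turn": 0},{"claw": 1,"x": -0.0355,"y": 0.038,"z": 0,"turn": 0},{"claw": 1,"x": -0.0355,"y": 0.038,"z": 0,"turn": 0},{"claw": 1,"x": -0.0355,"y": 0.038,"z": 0,"turn": 0},{"claw": 1,"x": -0.0355,"y": 0.038,"z": 0.006,"turn": 0},{"claw": 1,"x": 0,"y": 0,"z": 0.006,"turn": 0},{"claw": 1,"x": 0,"y": 0,"z": 0,"turn": 0}])

```text
time: 5.2
tool_pos: [0.7012, 0.0563, 0.2954]
tcp_rot: [-0.515, -3.092, 0.003]
wrist_force: [-0.0, -0.4, -4.3]
width: 0.127
```

```bash
python3 -c "
from h import *
s=bot.read_state();print(s['tool_pos'],s['tcp_rot'])
p=bot.camera_params('wrist');np.save('w3.npy',p,allow_pickle=True)
im=np.mean([bot.read_camera('wrist').astype(float) for _ in range(3)],0).astype('uint8');cv2.imwrite('pics/w3.png',im[:,:,::-1])
u,v=proj(p,[.6257,.083,.126]);print(u,v);u,v=int(u),int(v)
u0,v0=u-50,max(v-40,0);print(u0,v0)
c=im[v0:v0+80,u0:u0+100,::-1]
cv2.imwrite('pics/c3.png',cv2.resize(c,None,fx=7,fy=7,interpolation=2))"
```

```text
[0.70116156 0.0563346  0.29539589] [-5.14822497e-01 -3.09190472e+00  2.89948475e-03]
324.4653371386753 112.28571785691699
274 72
```

View pics/c3.png

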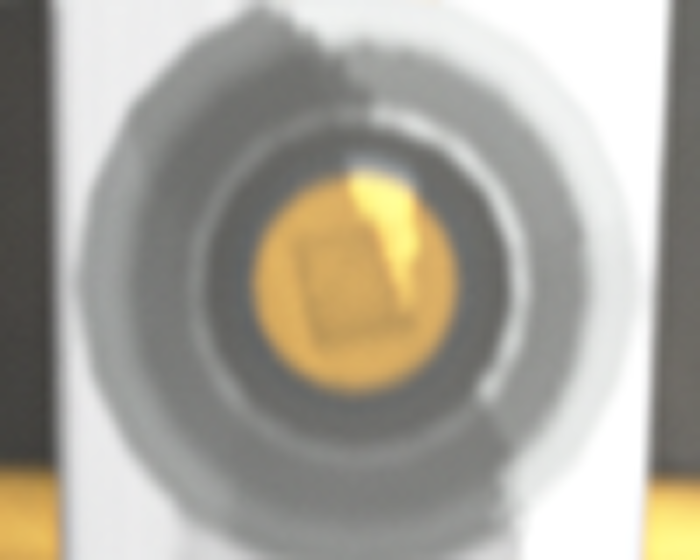

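The well mouth, brass floor and stem are concentric at crop (356,283), so full-image (324.4,112). That agrees with the top-camera estimate. The stem square's corners at (297,240), (322,345) and (413,322) put it about 14° counter-clockwise of the image axes, so the key must turn about 14° counter-clockwise. Next I'll pin down where the key sits in the hand.

```bash
python3 -c "
from h import *
p=np.load('w1.npy',allow_pickle=True).item()
im=cv2.imread('pics/w1.png')
print('w1 bar',ray(p,325,169,.168),ray(p,323,306,.168),'stand',np.mean([ray(p,*c,.06) for c in((279,160),(369,160),(367,247),(279,247))],0))
red=lambda im,c:[i for i in range(480) if (lambda b,g,r:r>70 and r>2.2*g)(*im[i,c-2:c+3].mean(0))]
def runs(l):
    o=[];
    for i in l:
        if o and i==o[-1][1]+1:o[-1][1]=i
        else:o.append([i,i])
    return o
print('w1',runs(red(im,324)))
for n in('w2','w3'):
    im=cv2.imread(f'pics/{n}.png');print(n,runs(red(im,323)),[(i,im[i,321:326].mean(0).astype(int).tolist()) for i in range(214,275,4)])
q=np.load('w3.npy',allow_pickle=True).item();s=bot.read_state();Rm=R.from_rotvec(s['tcp_rot']).as_matrix();t=s['tool_pos']
for x in(.045,-.045,.036,-.036):
  for z in(-.027,-.011): print(x,z,proj(q,t+Rm@[x,0,z]))
print('tilt',Rm[:,2])
"
```

```text
w1 bar [ 0.40254763 -0.06418576  0.168     ] [ 0.48892088 -0.09550511  0.168     ] stand [ 0.44698385 -0.08015602  0.06      ]
w1 [[169, 191], [290, 305]]
w2 [[218, 268], [434, 456]] [(214, [48, 49, 48]), (218, [34, 36, 81]), (222, [31, 34, 89]), (226, [30, 32, 94]), (230, [33, 35, 117]), (234, [33, 37, 126]), (238, [34, 37, 129]), (242, [34, 35, 128]), (246, [33, 36, 128]), (250, [32, 34, 127]), (254, [32, 34, 125]), (258, [32, 34, 126]), (262, [32, 34, 125]), (266, [31, 34, 125]), (270, [118, 120, 122]), (274, [125, 126, 122])]
w3 [[218, 267], [435, 456]] [(214, [68, 69, 69]), (218, [47, 50, 113]), (222, [42, 45, 123]), (226, [43, 46, 130]), (230, [45, 49, 159]), (234, [46, 51, 172]), (238, [49, 54, 176]), (242, [49, 54, 176]), (246, [49, 55, 175]), (250, [50, 55, 176]), (254, [51, 56, 174]), (258, [51, 57, 174]), (262, [52, 58, 174]), (266, [51, 57, 173]), (270, [164, 168, 170]), (274, [173, 177, 171])]
0.045 -0.027 [323.5650113  244.34090139]
0.045 -0.011 [323.45197345 228.934019  ]
-0.045 -0.027 [323.11456462 481.9234714 ]
-0.045 -0.011 [323.06431157 446.55251296]
0.036 -0.027 [323.51045199 273.11754323]
0.036 -0.011 [323.40594626 254.77191425]
-0.036 -0.027 [323.15159868 462.39030717]
-0.036 -0.011 [323.09685311 428.28494331]
tilt [-7.39804095e-04 -1.93619082e-04 -9.99999708e-01]
```

```bash
python3 -c "
from h import *
from scipy.optimize import least_squares
q=np.load('w3.npy',allow_pickle=True).item();s=bot.read_state();Rm=R.from_rotvec(s['tcp_rot']).as_matrix();t=s['tool_pos']
def f(a,tilt=True):
    x0,zc,r=a[:3];th=a[3] if len(a)>3 else 0
    o=[]
    for (x,z,row) in((.045,-.008,229),(.045,.008,217.5),(.045-r,-.008,268.7),(-.045+r,-.008,434.3),(-.045,-.008,456.3)):
        X=[x0+x*np.cos(th)+z*np.sin(th),0,zc-x*np.sin(th)+z*np.cos(th)]
        o.append(proj(q,t+Rm@X)[1]-row)
    return o
for g in([.003,-.019,.012],[.003,-.019,.012,0]):
    r=least_squares(f,g);print(r.x,np.round(r.fun,2))
togo(.6257,.083,.300)
"
```

```text
[ 0.00161528 -0.01022203  0.01223796] [ 1.43 -0.09 -1.43 -1.92  2.02]
[ 0.00233631 -0.0115401   0.01206651  0.02215364] [ 1.9  -0.9  -1.12 -1.54  1.56]
tool-axes [[-0.946, 0.325, -0.001], [0.325, 0.946, -0.0], [0.001, -0.0, -1.0]] yaw 2.8105
shift [ 0.081   0.001  -0.0003]
```

Emit:
jog_arm(plan=[{"claw": 1,"x": 0.02,"y": 0.0,"z": 0,"turn": -7},{"claw": 1,"x": 0.03,"y": 0.004,"z": 0,"turn": -7},{"claw": 1,"x": 0.024,"y": 0.006,"z": 0,"turn": 0},{"claw": 1,"x": 0,"y": 0,"z": 0,"turn": 0}])

```text
time: 5.85
tool_pos: [0.6304, 0.081, 0.3015]
tcp_rot: [0.135, 3.137, 0.001]
wrist_force: [-0.5, 0.5, -2.2]
width: 0.123
```

```bash
python3 -c "
from h import *
togo(.6272,.0829,.261)
s=bot.read_state();print(s['q'],s['wrist_force'])"
```

```text
tool-axes [[-0.996, 0.086, 0.002], [0.086, 0.996, 0.0], [-0.002, 0.0, -1.0]] yaw 3.0556
shift [0.0034 0.0016 0.0405]
[ 8.84994038e-02  1.54390481e-01  1.60676387e+00  1.40822051e-04
  1.37854430e+00 -1.39630527e+00] [-0.46610457  0.52750241 -2.20539012]
```

Emit:
jog_arm(plan=[{"claw": 1,"x": 0.0034,"y": 0.0016,"z": 0,"turn": 0},{"claw": 1,"x": 0,"y": 0,"z": 0.02,"turn": 0},{"claw": 1,"x": 0,"y": 0,"z": 0,"turn": 0}])

```text
time: 6.22
tool_pos: [0.6275, 0.0825, 0.2761]
tcp_rot: [-0.136, -3.133, 0.001]
wrist_force: [-0.2, -0.3, -3.2]
width: 0.128
```

```bash
python3 -c "
from h import *
p=bot.camera_params('top');P=bot.camera_params('scene')
P_=[];ims=[]
for n in('scene','top'):
    for _ in range(3): ims.append(bot.read_camera(n)); s=bot.read_state();P_.append(s['tool_pos'])
print(np.round(P_,4))
a=proj(P,[.626,.083,.14]).astype(int);b=proj(p,[.626,.083,.126]).astype(int);print(a,b)
A=np.mean(ims[:3],0).astype('uint8');B=np.mean(ims[3:],0).astype('uint8')
c=lambda i,q:cv2.resize(i[q[1]-40:q[1]+40,q[0]-40:q[0]+40,::-1],(400,400),interpolation=2)
cv2.imwrite('pics/c4.png',np.hstack([c(A,a),c(B,b)]))
togo(.6272,.0829,.261)
"
```

```text
[[0.628  0.0826 0.2771]
 [0.6286 0.0826 0.2781]
 [0.629  0.0827 0.2789]
 [0.6292 0.0828 0.2795]
 [0.6293 0.0829 0.2798]
 [0.6294 0.0829 0.2801]]
[320 204] [237 165]
tool-axes [[-0.996, 0.086, 0.001], [0.086, 0.996, 0.0], [-0.001, 0.0, -1.0]] yaw 3.0555
shift [ 0.0022 -0.0002  0.0191]
```

View pics/c4.png

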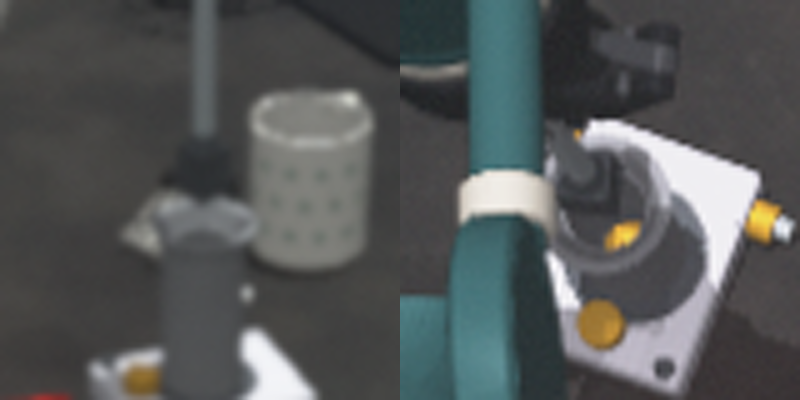

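Scene crop: the shank (204) and head (206) are centred on the well rim (207). Top crop: the head spans about (555–615, 150–210) and the rim is centred near (607,208). I'll check that against projected outlines.

```bash
python3 -c "
from h import *
def C(n,X):
    p=bot.camera_params(n);b=np.array([237,165]) if n=='top' else np.array([320,204])
    return np.round((proj(p,X)-b+40.5)*5-.5+([400,0] if n=='top' else [0,0])).astype(int)
y=np.radians(175);W=np.array([.6257,.083])
for n in('top','scene'):
    print(n,'rim bbox')
    pts=np.array([C(n,[W[0]+.031*np.cos(a),W[1]+.031*np.sin(a),.126]) for a in np.linspace(0,6.28,40)]);print(pts.min(0),pts.max(0))
    for zb in(.13,.137):
        for z in(zb,zb+.03):
            pts=np.array([C(n,[W[0]+.0156*np.cos(y+a),W[1]+.0156*np.sin(y+a),z]) for a in np.radians([45,135,225,315])]);print(zb,z,pts.min(0),pts.max(0))
print(bot.read_state()['tool_pos'])
"

```

```text
top rim bbox
[530 134] [675 277]
0.13 0.13 [572 175] [630 231]
0.13 0.16 [560 159] [619 216]
0.137 0.137 [569 171] [627 228]
0.137 0.167 [558 155] [617 213]
scene rim bbox
[148 200] [259 251]
0.13 0.13 [176 206] [231 231]
0.13 0.16 [175 158] [232 182]
0.137 0.137 [176 195] [231 220]
0.137 0.167 [175 146] [232 171]
[0.6293653  0.08291447 0.28008773]
```

Emit:
jog_arm(plan=[{"claw": 1,"x": 0.0022,"y": 0,"z": 0,"turn": 0},{"claw": 1,"x": 0,"y": 0,"z": 0.005,"turn": 0},{"claw": 1,"x": 0,"y": 0,"z": 0.008,"turn": 0},{"claw": 1,"x": 0,"y": 0,"z": 0.008,"turn": 0},{"claw": 1,"x": 0,"y": 0,"z": 0.008,"turn": 0},{"claw": 1,"x": 0,"y": 0,"z": 0.006,"turn": 0},{"claw": 1,"x": 0,"y": 0,"z": 0,"turn": 0}])

```text
time: 7.4
tool_pos: [0.6262, 0.0831, 0.2438]
tcp_rot: [-0.135, -3.137, 0.0]
wrist_force: [0.1, 0.6, -2.5]
width: 0.128
```

Emit:
jog_arm(plan=[{"claw": 1,"x": 0,"y": 0,"z": 0.006,"turn": 0},{"claw": 1,"x": 0,"y": 0,"z": 0.008,"turn": 0},{"claw": 1,"x": 0,"y": 0,"z": 0.008,"turn": 0},{"claw": 1,"x": 0,"y": 0,"z": 0.008,"turn": 0},{"claw": 1,"x": 0,"y": 0,"z": 0,"turn": 0},{"claw": 1,"x": 0,"y": 0,"z": 0,"turn": 0}])

```text
time: 8.15
tool_pos: [0.6268, 0.0831, 0.2148]
tcp_rot: [0.135, 3.139, -0.0]
wrist_force: [0.0, -0.0, -2.9]
width: 0.131
```

Emit:
jog_arm(plan=[{"claw": 1,"x": 0,"y": 0,"z": 0.008,"turn": 0},{"claw": 1,"x": 0,"y": 0,"z": 0.008,"turn": 0},{"claw": 1,"x": 0,"y": 0,"z": 0.006,"turn": 0},{"claw": 1,"x": 0,"y": 0,"z": 0,"turn": 0},{"claw": 1,"x": 0,"y": 0,"z": 0,"turn": 0}])

```text
time: 8.78
tool_pos: [0.6269, 0.0831, 0.1929]
tcp_rot: [0.135, 3.138, 0.0]
wrist_force: [0.3, -0.5, -3.8]
width: 0.129
```

Emit:
jog_arm(plan=[{"claw": 1,"x": 0,"y": 0,"z": 0.002,"turn": 0},{"claw": 1,"x": 0,"y": 0,"z": 0.002,"turn": 0},{"claw": 1,"x": 0,"y": 0,"z": 0,"turn": 0}])

```text
time: 9.15
tool_pos: [0.6266, 0.0831, 0.1885]
tcp_rot: [-0.135, -3.138, 0.0]
wrist_force: [-0.0, 0.4, -2.8]
width: 0.13
```

Emit:
jog_arm(plan=[{"claw": 1,"x": 0,"y": 0,"z": 0.002,"turn": 0},{"claw": 1,"x": 0,"y": 0,"z": 0.002,"turn": 0},{"claw": 1,"x": 0,"y": 0,"z": 0,"turn": 0}])

```text
time: 9.52
tool_pos: [0.6265, 0.0831, 0.1845]
tcp_rot: [-0.135, -3.138, 0.0]
wrist_force: [1.0, 0.4, -3.2]
width: 0.131
```

Emit:
jog_arm(plan=[{"claw": 1,"x": 0,"y": 0,"z": 0.002,"turn": 0},{"claw": 1,"x": 0,"y": 0,"z": 0.002,"turn": 0},{"claw": 1,"x": 0,"y": 0,"z": 0,"turn": 0}])

```text
time: 9.9
tool_pos: [0.6265, 0.0831, 0.1804]
tcp_rot: [-0.135, -3.138, 0.0]
wrist_force: [-0.2, -0.4, -2.9]
width: 0.127
```

Emit:
jog_arm(plan=[{"claw": 1,"x": 0,"y": 0,"z": 0.002,"turn": 0},{"claw": 1,"x": 0,"y": 0,"z": 0.001,"turn": 0},{"claw": 1,"x": 0,"y": 0,"z": 0,"turn": 0}])

```text
time: 10.28
tool_pos: [0.6268, 0.0831, 0.1778]
tcp_rot: [0.135, 3.139, -0.0]
wrist_force: [0.3, 0.8, -2.8]
width: 0.128
```

Emit:
jog_arm(plan=[{"claw": 1,"x": 0,"y": 0,"z": 0.002,"turn": 0},{"claw": 1,"x": 0,"y": 0,"z": 0.001,"turn": 0},{"claw": 1,"x": 0,"y": 0,"z": 0,"turn": 0}])

```text
time: 10.65
tool_pos: [0.6268, 0.0831, 0.1747]
tcp_rot: [0.135, 3.138, -0.0]
wrist_force: [0.5, 0.6, -3.6]
width: 0.129
```

Emit:
jog_arm(plan=[{"claw": 1,"x": 0,"y": 0,"z": 0.002,"turn": 0},{"claw": 1,"x": 0,"y": 0,"z": 0,"turn": 0}])

```text
time: 10.9
tool_pos: [0.6268, 0.0831, 0.1726]
tcp_rot: [0.135, 3.139, -0.0]
wrist_force: [0.4, -0.4, -3.0]
width: 0.126
```

Emit:
jog_arm(plan=[{"claw": 1,"x": 0,"y": 0,"z": 0.002,"turn": 0},{"claw": 1,"x": 0,"y": 0,"z": 0,"turn": 0}])

```text
time: 11.15
tool_pos: [0.6267, 0.0831, 0.1706]
tcp_rot: [-0.135, -3.139, 0.0]
wrist_force: [1.8, 0.2, -3.2]
width: 0.131
```

Emit:
jog_arm(plan=[{"claw": 1,"x": 0,"y": 0,"z": 0.0015,"turn": 0},{"claw": 1,"x": 0,"y": 0,"z": 0,"turn": 0}])

```text
time: 11.4
tool_pos: [0.6267, 0.0831, 0.1692]
tcp_rot: [-0.135, -3.139, 0.0]
wrist_force: [1.1, -0.4, -2.1]
width: 0.129
```

Emit:
jog_arm(plan=[{"claw": 1,"x": 0,"y": 0,"z": 0.0015,"turn": 0},{"claw": 1,"x": 0,"y": 0,"z": 0,"turn": 0}])

```text
time: 11.65
tool_pos: [0.6267, 0.0831, 0.1677]
tcp_rot: [-0.135, -3.139, 0.0]
wrist_force: [0.8, -0.3, -3.5]
width: 0.125
```

```bash
python3 -c "
from h import *
L=[]
for _ in range(3):
    im=bot.read_camera('wrist'); s=bot.read_state();L.append(np.r_[s['wrist_force'],s['torque'],s['tool_pos']])
print(np.round(L,3));cv2.imwrite('pics/w5.png',im[:,:,::-1])
S=bot.read_camera('scene');cv2.imwrite('pics/s5.png',S[:,:,::-1])
for c in(321,323,325): print([i for i in range(200,300) if im[i,c,0]>60 and im[i,c,0]>2.2*im[i,c,1]][::50],[i for i in range(400,480) if im[i,c,0]>60 and im[i,c,0]>2.2*im[i,c,1]][::20])
print([tuple(im[i,321:326].mean(0).astype(int)) for i in range(214,236,2)])
"
```

```text
[[ 1.642 -0.537 -3.468 -0.027 -0.252 -0.021  0.627  0.083  0.168]
 [ 0.049  0.318 -2.758 -0.091 -0.164 -0.029  0.627  0.083  0.168]
 [ 1.152  0.127 -3.279 -0.023 -0.284 -0.027  0.627  0.083  0.168]]
[227] [435, 455]
[228] [435, 455]
[228] [435, 455]
[(np.int64(116), np.int64(116), np.int64(115)), (np.int64(117), np.int64(114), np.int64(112)), (np.int64(133), np.int64(80), np.int64(78)), (np.int64(138), np.int64(69), np.int64(66)), (np.int64(141), np.int64(70), np.int64(67)), (np.int64(142), np.int64(70), np.int64(67)), (np.int64(149), np.int64(71), np.int64(68)), (np.int64(162), np.int64(70), np.int64(67)), (np.int64(179), np.int64(73), np.int64(69)), (np.int64(187), np.int64(73), np.int64(70)), (np.int64(191), np.int64(73), np.int64(70))]
```

Emit:
jog_arm(plan=[{"claw": 1,"x": 0,"y": 0,"z": 0.0015,"turn": 0},{"claw": 1,"x": 0,"y": 0,"z": 0,"turn": 0}])

```text
time: 12.1
tool_pos: [0.6267, 0.0831, 0.1662]
tcp_rot: [-0.135, -3.139, 0.0]
wrist_force: [1.3, 0.1, -2.5]
width: 0.132
```

Emit:
jog_arm(plan=[{"claw": 1,"x": 0,"y": 0,"z": 0.0015,"turn": 0},{"claw": 1,"x": 0,"y": 0,"z": 0,"turn": 0}])

```text
time: 12.35
tool_pos: [0.6268, 0.0831, 0.1649]
tcp_rot: [0.135, 3.138, 0.0]
wrist_force: [-0.4, -0.5, -0.8]
width: 0.128
```

View pics/s5.png

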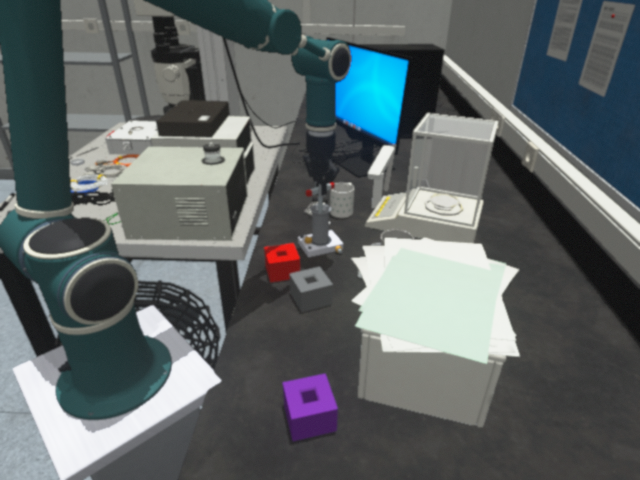

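The scene view shows the key down in the well with the bar just above the mouth, and both the grey and red stands empty. The pressing force is only about 2 N at the depth expected for fully home. I'll start turning clockwise gently.

Emit:
jog_arm(plan=[{"claw": 1,"x": 0,"y": 0,"z": -0.0005,"turn": 0},{"claw": 1,"x": 0,"y": 0,"z": 0,"turn": 3},{"claw": 1,"x": 0,"y": 0,"z": 0,"turn": 3},{"claw": 1,"x": 0,"y": 0,"z": 0,"turn": 0}])

```text
time: 12.85
tool_pos: [0.6268, 0.0832, 0.1652]
tcp_rot: [0.298, 3.127, 0.0]
wrist_force: [0.9, 0.1, -3.3]
width: 0.127
```

```bash
cat > st.py <<'E'
from h import *
L=[]
for _ in range(4):
    bot.read_camera('wrist'); s=bot.read_state();L.append(np.r_[s['wrist_force'],s['torque']])
Rm=R.from_rotvec(s["tcp_rot"]).as_matrix()
print(np.round(np.mean(L,0),3),s['tool_pos'].round(4),'yaw',np.degrees(np.arctan2(Rm[1,0],Rm[0,0])).round(2),s['time'],s['q'][5].round(3))
E
python3 st.py
```

```text
[ 0.74   0.21  -3.154  0.085 -0.33   0.023] [0.6267 0.0832 0.1653] yaw 169.11 13.05 -1.288
```

Emit:
jog_arm(plan=[{"claw": 1,"x": 0,"y": 0,"z": 0,"turn": 4},{"claw": 1,"x": 0,"y": 0,"z": 0,"turn": 4},{"claw": 1,"x": 0,"y": 0,"z": 0,"turn": 4},{"claw": 1,"x": 0,"y": 0,"z": 0,"turn": 0}])

```text
time: 13.55
tool_pos: [0.6268, 0.0831, 0.1653]
tcp_rot: [0.623, 3.079, -0.0]
wrist_force: [1.3, -0.2, -2.8]
width: 0.127
```

```bash
python3 st.py
```

```text
[ 1.201  0.572 -3.323  0.098 -0.389  0.023] [0.6268 0.0831 0.1653] yaw 157.12 13.75 -1.079
```

Emit:
jog_arm(plan=[{"claw": 1,"x": 0,"y": 0,"z": 0,"turn": 4},{"claw": 1,"x": 0,"y": 0,"z": 0,"turn": 4},{"claw": 1,"x": 0,"y": 0,"z": 0,"turn": 4},{"claw": 1,"x": 0,"y": 0,"z": 0,"turn": 4},{"claw": 1,"x": 0,"y": 0,"z": 0,"turn": 0}])

```text
time: 14.38
tool_pos: [0.6267, 0.0831, 0.1653]
tcp_rot: [1.045, 2.963, -0.0]
wrist_force: [1.6, 0.5, -3.1]
width: 0.129
```

```bash
python3 st.py
```

```text
[ 1.388  0.134 -2.841  0.057 -0.372  0.07 ] [0.6268 0.0831 0.1653] yaw 141.13 14.575 -0.8
```

Emit:
jog_arm(plan=[{"claw": 1,"x": 0,"y": 0,"z": 0,"turn": 3},{"claw": 1,"x": 0,"y": 0,"z": 0,"turn": 3},{"claw": 1,"x": 0,"y": 0,"z": 0,"turn": 0}])

```text
time: 14.95
tool_pos: [0.6267, 0.0831, 0.1653]
tcp_rot: [1.199, 2.904, -0.0]
wrist_force: [1.9, -0.4, -2.5]
width: 0.126
```

```bash
python3 st.py
```

```text
[ 1.376 -0.03  -2.988  0.061 -0.376  0.048] [0.6267 0.0831 0.1653] yaw 135.12 15.15 -0.695
```

Emit:
jog_arm(plan=[{"claw": 1,"x": 0,"y": 0,"z": 0,"turn": 2.5},{"claw": 1,"x": 0,"y": 0,"z": 0,"turn": 2.5},{"claw": 1,"x": 0,"y": 0,"z": 0,"turn": 0}])

```text
time: 15.52
tool_pos: [0.6267, 0.0831, 0.1653]
tcp_rot: [-1.325, -2.849, 0.0]
wrist_force: [1.6, 1.0, -2.5]
width: 0.125
```

```bash
python3 st.py
```

```text
[ 1.27   0.316 -3.203  0.024 -0.412  0.042] [0.6267 0.0831 0.1653] yaw 130.11 15.725 -0.608
```

Emit:
jog_arm(plan=[{"claw": 1,"x": 0,"y": 0,"z": 0,"turn": 2},{"claw": 1,"x": 0,"y": 0,"z": 0,"turn": 2},{"claw": 1,"x": 0,"y": 0,"z": 0,"turn": 0}])

```text
time: 16.1
tool_pos: [0.6267, 0.0831, 0.1653]
tcp_rot: [-1.425, -2.8, 0.0]
wrist_force: [1.5, 0.2, -3.8]
width: 0.127
```

```bash
python3 st.py
```

```text
[ 0.951  0.408 -2.97   0.013 -0.408  0.022] [0.6267 0.0831 0.1653] yaw 126.08 16.3 -0.537
```

Emit:
jog_arm(plan=[{"claw": 1,"x": 0,"y": 0,"z": 0,"turn": 2},{"claw": 1,"x": 0,"y": 0,"z": 0,"turn": 2},{"claw": 1,"x": 0,"y": 0,"z": 0,"turn": 0}])

```text
time: 16.68
tool_pos: [0.6267, 0.0831, 0.1653]
tcp_rot: [-1.522, -2.748, 0.0]
wrist_force: [1.2, -0.2, -3.4]
width: 0.127
```

```bash
python3 st.py
```

```text
[ 1.178  0.247 -3.37  -0.007 -0.375  0.068] [0.6267 0.0831 0.1653] yaw 122.08 16.875 -0.467
```

Emit:
jog_arm(plan=[{"claw": 1,"x": 0,"y": 0,"z": 0,"turn": 1.5},{"claw": 1,"x": 0,"y": 0,"z": 0,"turn": 1.5},{"claw": 1,"x": 0,"y": 0,"z": 0,"turn": 0}])

```text
time: 17.25
tool_pos: [0.6267, 0.0831, 0.1653]
tcp_rot: [1.593, 2.708, -0.0]
wrist_force: [1.5, -0.6, -3.2]
width: 0.128
```

```bash
python3 st.py
```

```text
[ 1.41   0.543 -3.078  0.016 -0.363  0.073] [0.6267 0.0831 0.1653] yaw 119.07 17.45 -0.415
```

Emit:
jog_arm(plan=[{"claw": 1,"x": 0,"y": 0,"z": 0,"turn": 1.5},{"claw": 1,"x": 0,"y": 0,"z": 0,"turn": 1.5},{"claw": 1,"x": 0,"y": 0,"z": 0,"turn": 0}])

```text
time: 17.82
tool_pos: [0.6267, 0.0831, 0.1653]
tcp_rot: [1.664, 2.665, -0.0]
wrist_force: [1.0, 0.8, -2.1]
width: 0.125
```

```bash
sed -i 's/range(4)/range(8)/' st.py; python3 st.py
```

```text
[ 1.241  0.428 -3.083  0.008 -0.368  0.126] [0.6267 0.0831 0.1653] yaw 116.07 18.225 -0.363
```

Torque relative to the baseline rose steadily at the expected stop stiffness and has reached about 0.15 N m, so the valve is at its closed stop. I'll relax the twist and lift out.

Emit:
jog_arm(plan=[{"claw": 1,"x": 0,"y": 0,"z": 0,"turn": -4},{"claw": 1,"x": 0,"y": 0,"z": 0,"turn": -4},{"claw": 1,"x": 0,"y": 0,"z": 0,"turn": -4},{"claw": 1,"x": 0,"y": 0,"z": 0,"turn": -3},{"claw": 1,"x": 0,"y": 0,"z": 0,"turn": 0}])

```text
time: 18.85
tool_pos: [0.6267, 0.0831, 0.1653]
tcp_rot: [-1.302, -2.859, 0.0]
wrist_force: [1.7, 0.4, -3.1]
width: 0.126
```

```bash
python3 st.py
```

```text
[ 0.936 -0.038 -3.104 -0.005 -0.297 -0.017] [0.6267 0.0831 0.1653] yaw 131.05 19.25 -0.624
```

Emit:
jog_arm(plan=[{"claw": 1,"x": 0,"y": 0,"z": -0.003,"turn": 0},{"claw": 1,"x": 0,"y": 0,"z": -0.006,"turn": 0},{"claw": 1,"x": 0,"y": 0,"z": -0.01,"turn": 0},{"claw": 1,"x": 0,"y": 0,"z": -0.015,"turn": 0},{"claw": 1,"x": 0,"y": 0,"z": -0.02,"turn": 0},{"claw": 1,"x": 0,"y": 0,"z": -0.02,"turn": 0},{"claw": 1,"x": 0,"y": 0,"z": -0.025,"turn": 0},{"claw": 1,"x": 0,"y": 0,"z": -0.025,"turn": 0},{"claw": 1,"x": 0,"y": 0,"z": -0.025,"turn": 0},{"claw": 1,"x": 0,"y": 0,"z": 0,"turn": 0}])

```text
time: 20.5
tool_pos: [0.6285, 0.0833, 0.3188]
tcp_rot: [1.298, 2.854, 0.005]
wrist_force: [-0.1, 0.5, -2.1]
width: 0.126
```

```bash
python3 st.py; python3 -c "
from h import *
togo(.6257+.065,.083-.05,.31,np.radians(161))
togo(.4484,-.0806,.30,np.radians(161))"
```

```text
[-1.650e-01 -1.450e-01 -2.929e+00 -1.000e-03  6.000e-03  1.700e-02] [0.6262 0.0831 0.313 ] yaw 131.07 20.9 -0.624
tool-axes [[-0.657, 0.754, -0.002], [0.754, 0.657, -0.0], [0.001, -0.002, -1.0]] yaw 2.2876
shift [-0.0801  0.0157  0.0029]
turn deg (tool z down: -) -29.9310466458096
tool-axes [[-0.657, 0.754, -0.002], [0.754, 0.657, -0.0], [0.001, -0.002, -1.0]] yaw 2.2876
shift [-0.0066 -0.2415  0.0134]
turn deg (tool z down: -) -29.9310466458096
```

Emit:
jog_arm(plan=[{"claw": 1,"x": -0.03,"y": 0,"z": 0,"turn": 0},{"claw": 1,"x": -0.051,"y": 0,"z": 0,"turn": 0},{"claw": 1,"x": 0,"y": 0,"z": 0,"turn": 0},{"claw": 1,"x": 0,"y": 0,"z": 0,"turn": 0}])

```text
time: 21.4
tool_pos: [0.6796, 0.022, 0.3133]
tcp_rot: [-1.301, -2.857, 0.0]
wrist_force: [0.4, -0.1, -2.9]
width: 0.127
```

```bash
python3 -c "
from h import *
bot.read_camera('wrist');p=bot.camera_params('wrist')
im=np.mean([bot.read_camera('wrist').astype(float) for _ in range(3)],0).astype('uint8');cv2.imwrite('pics/w6.png',im[:,:,::-1])
u,v=proj(p,[.6257,.083,.126]).astype(int);u0,v0=u-40,max(v-35,0);print(u0,v0)
cv2.imwrite('pics/c6.png',cv2.resize(im[v0:v0+70,u0:u0+80,::-1],None,fx=8,fy=8,interpolation=2))
s=bot.read_state();Rm=R.from_rotvec(s['tcp_rot']).as_matrix();print('yaw',np.degrees(np.arctan2(Rm[1,0],Rm[0,0])))
print(im[210:234:3,323],[i for i in range(400,480) if im[i,323,0]>60 and im[i,323,0]>2.2*im[i,323,1]][::20])
togo(.4484,-.0806,.30,np.radians(161))"
```

```text
281 74
yaw 131.12665279689
[[ 70  68  65]
 [ 58  57  56]
 [ 54  49  47]
 [ 91  32  29]
 [ 93  32  29]
 [ 94  31  29]
 [108  32  28]
 [124  34  31]] [435, 455]
tool-axes [[-0.658, 0.753, -0.0], [0.753, 0.658, 0.0], [0.0, 0.0, -1.0]] yaw 2.2886
shift [ 0.074  -0.2421  0.0144]
turn deg (tool z down: -) -29.873347203110022
```

View pics/c6.png

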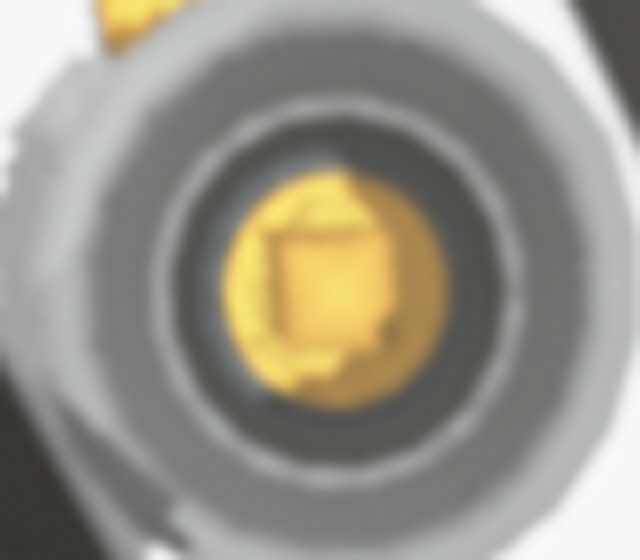

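The stem square is now aligned with the image axes at tool yaw 131°. It has turned about 43° clockwise from where it was, which fits a closed valve. Next I'll return the key.

Emit:
jog_arm(plan=[{"claw": 1,"x": 0,"y": -0.02,"z": 0,"turn": -10},{"claw": 1,"x": 0,"y": -0.03,"z": 0,"turn": -10},{"claw": 1,"x": 0,"y": -0.03,"z": 0,"turn": -9.9},{"claw": 1,"x": 0,"y": 0,"z": 0,"turn": 0},{"claw": 1,"x": 0,"y": 0,"z": 0,"turn": 0}])

```text
time: 22.22
tool_pos: [0.6316, -0.04, 0.3147]
tcp_rot: [0.521, 3.097, 0.001]
wrist_force: [-0.3, -0.6, -3.1]
width: 0.126
```

```bash
python3 -c "
from h import *
togo(.4488,-.0795,.31,np.radians(161.07))"
```

```text
tool-axes [[-0.945, 0.327, 0.001], [0.327, 0.945, 0.001], [-0.001, 0.001, -1.0]] yaw 2.8083
shift [ 0.1598 -0.0972  0.0045]
turn deg (tool z down: -) -0.16855650633660046
```

Emit:
jog_arm(plan=[{"claw": 1,"x": 0.03,"y": -0.018,"z": 0,"turn": 0},{"claw": 1,"x": 0.04,"y": -0.025,"z": 0,"turn": 0},{"claw": 1,"x": 0.04,"y": -0.025,"z": 0,"turn": 0},{"claw": 1,"x": 0.03,"y": -0.0192,"z": 0,"turn": 0},{"claw": 1,"x": 0.0198,"y": -0.01,"z": 0,"turn": 0},{"claw": 1,"x": 0,"y": 0,"z": 0.03,"turn": 0},{"claw": 1,"x": 0,"y": 0,"z": 0.03,"turn": 0},{"claw": 1,"x": 0,"y": 0,"z": 0,"turn": 0},{"claw": 1,"x": 0,"y": 0,"z": 0,"turn": 0},{"claw": 1,"x": 0,"y": 0,"z": 0,"turn": 0}])

```text
time: 23.48
tool_pos: [0.45, -0.0805, 0.2561]
tcp_rot: [0.518, 3.095, -0.0]
wrist_force: [-0.1, -1.2, -3.1]
width: 0.125
```

```bash
python3 st.py;python3 -c "
from h import *
togo(.4488,-.0795,.21,np.radians(161.07))"
```

```text
[ 0.128 -0.299 -3.296 -0.01  -0.013  0.008] [ 0.4488 -0.0805  0.2544] yaw 160.96 23.875 -1.471
tool-axes [[-0.945, 0.326, 0.0], [0.326, 0.945, -0.0], [-0.0, 0.0, -1.0]] yaw 2.8093
shift [0.0003 0.001  0.0444]
turn deg (tool z down: -) -0.10755782355853186
```

Emit:
jog_arm(plan=[{"claw": 1,"x": 0.0003,"y": 0.001,"z": 0.02,"turn": 0},{"claw": 1,"x": 0,"y": 0,"z": 0.02,"turn": 0},{"claw": 1,"x": 0,"y": 0,"z": 0.015,"turn": 0},{"claw": 1,"x": 0,"y": 0,"z": 0,"turn": 0},{"claw": 1,"x": 0,"y": 0,"z": 0,"turn": 0},{"claw": 1,"x": 0,"y": 0,"z": 0.006,"turn": 0},{"claw": 1,"x": 0,"y": 0,"z": 0.006,"turn": 0},{"claw": 1,"x": 0,"y": 0,"z": 0,"turn": 0}])

```text
time: 24.88
tool_pos: [0.4484, -0.0793, 0.1868]
tcp_rot: [-0.519, -3.098, -0.0]
wrist_force: [-0.7, 0.2, -2.5]
width: 0.128
```

```bash
python3 st.py
```

```text
[ 0.309  0.129 -2.72  -0.011  0.011 -0.01 ] [ 0.4488 -0.0794  0.1873] yaw 160.97 25.275 -1.468
```

Free of contact and entering the socket. Lowering further.

Emit:
jog_arm(plan=[{"claw": 1,"x": 0,"y": 0,"z": 0.008,"turn": 0},{"claw": 1,"x": 0,"y": 0,"z": 0.008,"turn": 0},{"claw": 1,"x": 0,"y": 0,"z": 0.008,"turn": 0},{"claw": 1,"x": 0,"y": 0,"z": 0.008,"turn": 0},{"claw": 1,"x": 0,"y": 0,"z": 0.006,"turn": 0},{"claw": 1,"x": 0,"y": 0,"z": 0,"turn": 0},{"claw": 1,"x": 0,"y": 0,"z": 0,"turn": 0}])

```text
time: 26.15
tool_pos: [0.449, -0.0795, 0.1495]
tcp_rot: [0.519, 3.098, -0.0]
wrist_force: [0.1, -0.2, -2.1]
width: 0.129
```

Emit:
jog_arm(plan=[{"claw": 1,"x": 0,"y": 0,"z": 0.003,"turn": 0},{"claw": 1,"x": 0,"y": 0,"z": 0,"turn": 0}])

```text
time: 26.4
tool_pos: [0.4487, -0.0794, 0.1462]
tcp_rot: [-0.519, -3.098, -0.0]
wrist_force: [0.1, -0.6, -2.2]
width: 0.125
```

Emit:
jog_arm(plan=[{"claw": 1,"x": 0,"y": 0,"z": 0.002,"turn": 0},{"claw": 1,"x": 0,"y": 0,"z": 0,"turn": 0}])

```text
time: 26.65
tool_pos: [0.4487, -0.0794, 0.1441]
tcp_rot: [-0.519, -3.098, -0.0]
wrist_force: [0.1, -0.3, -2.4]
width: 0.131
```

Emit:
jog_arm(plan=[{"claw": 1,"x": 0,"y": 0,"z": 0.0012,"turn": 0},{"claw": 1,"x": 0,"y": 0,"z": 0,"turn": 0}])

```text
time: 26.9
tool_pos: [0.4489, -0.0794, 0.1431]
tcp_rot: [0.519, 3.098, -0.0]
wrist_force: [0.1, -0.4, -1.8]
width: 0.129
```

Emit:
jog_arm(plan=[{"claw": 0.75,"x": 0,"y": 0,"z": 0,"turn": 0},{"claw": 0.6,"x": 0,"y": 0,"z": 0,"turn": 0},{"claw": 0.3,"x": 0,"y": 0,"z": 0,"turn": 0},{"claw": 0,"x": 0,"y": 0,"z": 0,"turn": 0},{"claw": 0,"x": 0,"y": 0,"z": 0,"turn": 0},{"claw": 0,"x": 0,"y": 0,"z": 0,"turn": 0},{"claw": 0,"x": 0,"y": 0,"z": 0,"turn": 0}])

```text
time: 27.78
tool_pos: [0.4488, -0.0794, 0.1431]
tcp_rot: [-0.519, -3.098, 0.0]
wrist_force: [0.4, -0.3, -1.0]
width: 1.0
```

Emit:
jog_arm(plan=[{"claw": 0,"x": 0,"y": 0,"z": -0.015,"turn": 0},{"claw": 0,"x": 0,"y": 0,"z": -0.03,"turn": 0},{"claw": 0,"x": 0,"y": 0,"z": -0.04,"turn": 0},{"claw": 0,"x": 0,"y": 0,"z": -0.042,"turn": 0},{"claw": 0,"x": 0,"y": 0,"z": 0,"turn": 0},{"claw": 0,"x": 0,"y": 0,"z": 0,"turn": 0}])

```text
time: 28.52
tool_pos: [0.4488, -0.0794, 0.2706]
tcp_rot: [0.519, 3.098, -0.0]
wrist_force: [0.3, 1.1, -0.6]
width: 1.001
```

```bash
python3 st.py; python3 -c "
from h import *
im=bot.read_camera('wrist')[:,:,::-1];S=bot.read_camera('scene')[:,:,::-1]
cv2.imwrite('pics/f.png',np.hstack([cv2.resize(im,(480,360)),cv2.resize(S[180:330,240:370],(312,360),interpolation=2)]))"
```

```text
[ 0.158  0.233 -0.137  0.013 -0.009  0.002] [ 0.4484 -0.0793  0.2693] yaw 160.97 28.925 -1.468
```

View pics/f.png

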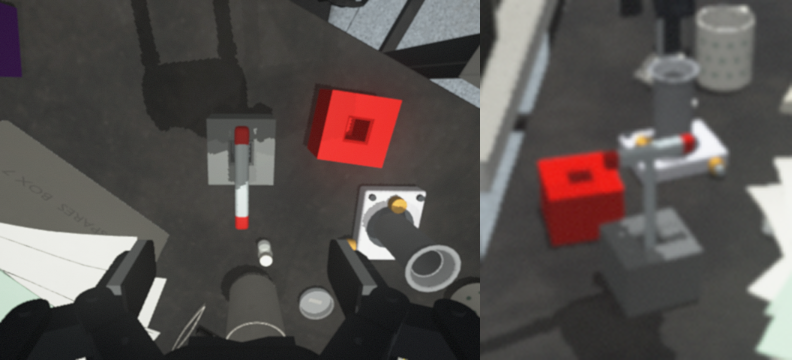

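The key stands upright in the grey stand (bar from (242,128) to (241,229), as at the start) and is released. The vial, beaker and dish are where they were. I'll hand in.

```bash
python3 -c "
from workcell import bot
print(bot.finish_job())"
```

```text
the job is handed in; nothing more can be done
None
```

The valve is closed, the key is back upright in its grey stand, and I handed the job in at about 29 s of the 64 s allowed. The hand-in reports no verdict, so this rests on my own checks.

- **Stem:** I read how the stem was turned from a wrist-camera look down the well and lined the key up before lowering it. It slid home without searching, and the wrist felt only about 2 N of contact at full depth. I inferred that it was home from that depth and from the turning torque that followed.
- **Closing:** I turned the key clockwise until the torque climbed to about 0.15 N m above its resting value. I then relaxed the twist and lifted out. A second look down the well showed the stem turned about 43° (0.75 rad), which fits a start of about 0.05 rad and the 0.8 rad stop.
- **Putting back:** The last picture shows the key upright in the stand and released, the gripper clear, and the vial, beaker and dish apparently unmoved.
- **Disagreements:**
  - A slanted wrist view put the well about 4 mm off the top-camera estimate. A view from straight above agreed with the top camera, so I used that.
  - The wrist camera's estimate of the key's height in the grip was about 7 mm off the grip geometry. I relied on touch instead.
  - Torque readings were noisy by about 0.02 N m.

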